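# Hold a battery pack in the dust-blow box through its guard slot

## Robot

A 7-joint arm with a two-finger parallel gripper is mounted at the origin on the work surface. World frame = base frame: x ahead of the robot, y to its left, z up, the work surface at z = 0. Lengths are in m, angles in rad, forces in N, time in s.
With the tool pointing down it reaches from about 0.425 to 0.925 m from the base axis. Payload 6.8 kg.
Tool frame: the origin (TCP) lies at the very end of the fingers, on their centre line; the grasp point (between the pads) lies 19 mm behind it (bot.grasp_offset is the distance from the TCP to the grasp point, in m); z points along the fingers, y is the direction in which the jaws open and shut (so a half turn about z gives the same grasp; the last joint's range is limited). The gripper opens to 85 mm and grips with 20 to 120 N. Pads are 22 mm wide; open, the fingers measure 114 mm over their backs; the gripper's body (76 mm by 85 mm) begins 54 mm behind the grasp point. The pads swing forward as they close: fully open they stand 13 mm farther back than shut.
Start: joints at [1.043, 0.477, 0.022, 1.555, -0.011, 1.109, -0.083], TCP at [0.275, -0.616, 0.208] pointing down, gripper open.
Joint ranges: [-2.96, 2.96], [-0.34, 2.1], [-1.41, 1.46], [0.24, 2.44], [-1.37, 4.51], [0.17, 1.92], [-2.96, 2.96]. Speed limits (rad/s): [2.39, 2.39, 3.14, 3.14, 3.14, 3.14, 3.14].

## Interface

Orientations are given as a unit quaternion [w, x, y, z].
In Python, from station import monitor, cams, bot, finder gives the robot as it stands.
- The arm moves only by the tool jog_arm, never from a script. Its argument "plan" is a list of rows, each an object of numbers: "x", "y", "z": the shift along the tool's x, y, z as a fraction of full scale; "wx", "wy", "wz": the turn, a rotation vector about the tool's x, y, z as a fraction of full scale. A call has 1 to 12 rows; each row is the pose to reach, as a shift and turn from the pose measured when the call began, along the tool's axes at that moment, turning the shorter way round; what a row does not reach only later rows make up. Full scale, the value 1, is 20 cm for a shift and 180 degrees for a turn. A row lasts 1/12 s, in which the tool goes at most 41.7 mm and 7.16 degrees, less where a joint would pass 70% of its speed; a pose out of reach is approached as far as the arm can. A call with a number of a shift or a turn outside -1 to 1 is refused whole. A call with a gripper value outside its range is refused whole. "hand" is the opening, from -1 (shut) to 1 (fully open), set as the call begins (left out, the last holds). The fingers move at their own pace and stop on an object; "grip_force" is the grip in N (left out, the last holds). Time passes only in rows, so rows that repeat a pose let the fingers close. It gives the time, the measured TCP pose, the force and the opening at its end, in the units of the state.
- monitor.get_obs(): the state, without advancing time (a new reading comes with each control period).
- cams.read_camera(name): name is "side" or "top"; returns the picture (400x640x3 uint8, red, green, blue); there is no depth.
- cams.get_calibration(name): a dict with "fx", "fy", "cx", "cy" (pixels), "distortion" ([k1, k2, p1, p2, k3] as OpenCV has them; the pictures are not rectified), "extrinsics" (4x4, takes a point from world to camera coordinates). Camera axes: x right, y down, z forward; pixel columns grow to the right and rows downward; lengths in m; the calibration is good to about 2 mm. A picture is of the moment at which its call begins. get_calibration takes no time and is no camera call.
- bot.hand_in(): hands the job in, once; it reports no verdict.
Trained networks look in the newest picture that a camera, given by its name, has taken for a name from the list of things; names that differ only in an ending like _2 or _b are one class to them, and where a whole thing is asked for, a point or a joint stands for the part that bears it (a point fixed in the world has none). Each returns a list of dicts, best first, with "confidence" (0 to 1); they miss things now and then, are a little off and sometimes report something else, mostly with a low value. They report only what shows in the picture. A call takes as long as a camera call. They do not tell look-alikes from the thing itself.
- finder.find_in(camera, target): "bbox" ([left, top, width, height] in pixels, round what is visible of it).
- finder.place_of(camera, target): "location" ([column, row] in pixels: a listed point, or the origin of a listed thing).
The state is a dict: "t": time; "q": joint angles; "joint_vel": joint speeds; "joint_torque": joint torques, N m; "eef_pos": TCP position; "tool_rot": TCP orientation; "contact_force": force on the tool from outside, world axes, zero at the start; "torque": the same for the moment, N m; "gripper_width": opening from 0.0 (shut) to 1.0 (fully open).
Only numpy, scipy, OpenCV 4.12 (cv2) and the standard library are available. Lean on these libraries where they do the work, as an engineer would, in place of code of your own. Each camera call takes 0.05 s, during which the arm holds its last target. There are 200 camera calls.

## Task

Take the loose lid off the black tub by its blue knob and set it down flat, right way up, on the grey pad. Then lift the orange-topped battery pack out of the tub and pass its contact end down through the narrow slot in the yellow guard of the dust-blow box until at least half of the pack is inside, below the guard. Finish still holding the pack there upright and still in the gripper, clear of the box's floor, and leave the other things on the bench where they are.

Things in the scene. Friction and masses are not known exactly. Their poses are not given: they have to be found in the camera images.
- tub: Black open tub with yellow patches on its long sides, fixed to the bench, 140 (its x) x 100 (its y) x 114 high, walls and floor 4 thick. Origin: centre of its underside, z up. In its middle a grey cradle, 30 high above the bench, holds the foot of the pack upright with 3 mm play. It stands at a different yaw each time.
- lid: Loose grey lid lying on the tub's rim, aligned with the tub: plate 144 (x) x 104 (y) x 5 thick, with a 122 x 82 x 5 plug below it that hangs loosely inside the rim, and a blue knob on top. Origin: centre of the plate's underside (5 above the plug's underside); z up. About 0.16 kg. Lying on the pad its origin is 9 above the bench.
- lid_knob (a point): Centre of the knob's round head on the lid's axis, 27 above the lid's origin. The head is 28 in diameter and 24 tall (its top is 39 above the lid's origin) on an 18 mm stem 10 tall.
- pack: Battery pack, upright block 16 (its x) x 44 (y) x 100 (z), black with yellow patches, orange upper 28 mm, gold contacts at the foot. About 0.14 kg. Origin: centre of the foot end. It stands in the tub's cradle, foot 6 above the bench, aligned with the tub, 57 free on each side along its x: pinch it across the 16 near the top. It may go in either way round.
- pack_foot (a point): Centre of the pack's foot (lower, contact) end face.
- pack_top (a point): Centre of the pack's upper end face, 100 above the foot.
- blowbox: Dust-blow box, fixed to the bench, 170 (x) x 150 (y), clear sides, white base, closed all round. Its top is the yellow guard plate, 8 thick, upper face 120 above the bench, with the slot in its middle, and its inner floor is 10 above the bench. Origin: centre of its underside, z up. It and the pad change sides from run to run.
- slot (a point): Centre of the slot at the guard's upper face; axes as the box. The slot is straight and vertical, 18 along x by 46 along y (2 mm wider than the pack each way); a black flared collar around it rises 8 above the guard and opens outward by about 6.5 on each side as a lead-in. The floor is 110 below this point.
- pad: Flat grey pad fixed to the bench, 190 (x) x 150 (y) x 4 thick, empty at the start. Origin: centre of its underside.
- terminal: Bystander, leave alone: black handheld terminal with screen and keys, 160 x 76 x 26, lying flat (mm); origin at the centre of its underside.
- open_terminal: Bystander, leave alone: black handheld terminal lying face down, yellow and red patches, 160 x 76 x 26 (mm); origin at the centre of its underside.
- board: Bystander, leave alone: green circuit board with metal shields, 110 x 50 x 7 (mm); origin at the centre of its underside.
- phone: Bystander, leave alone: smartphone, 146 x 72 x 9, lying flat (mm); origin at the centre of its underside.
- screwdriver: Bystander, leave alone: screwdriver with red handle, about 150 long, lying flat (mm); origin at the centre of its underside.
- spare_pack: Bystander, leave alone: BLUE spare battery pack lying flat, 100 x 44 x 16; not the one to use (mm); origin at the centre of its underside.
- screw_dish: Bystander, leave alone: small steel bowl, 80 across, 22 high (mm); origin at the centre of its underside.
- cleaner: Bystander, leave alone: small white bottle with red cap, 44 across, 110 high (mm); origin at the centre of its underside.
There are look-alikes about, which are no part of the job. Several things have the shape of the lid; the one meant has the colours described above.

How it is judged:
On the way, in this order (a step that is already met when the one before it is completed fails the run):
1. the lid lies flat and released on the grey pad (horizontal distance between lid and pad below 0.05 m and height (world z) of lid below 0.016 m and angle between lid's own z axis and vertical below 0.1 rad and contact force between the fingers and lid below 0.1 N and linear speed of lid below 0.02 m/s), for 0.2 s.
2. the pack is lifted clear above the tub in the gripper (height (world z) of pack_foot above 0.12 m and contact force between the fingers and pack above 1 N), for 0.1 s.
At the end, for the whole second after the job is handed in: Pack still gripped, at rest, upright within 0.1 rad, foot within 10 mm of the slot axis and 45 to 105 mm below the guard's upper face (floor is at 110). Lid flat, right way up and released on the pad, centres within 50 mm (horizontal distance between lid and pad below 0.05 m and height (world z) of lid below 0.016 m and angle between each of lid, pack's own z axis and vertical below 0.1 rad and contact force between the fingers and lid below 0.1 N and z of pack_foot in the frame of slot between -0.105 and -0.045 m and horizontal distance between pack_foot and slot below 0.01 m and contact force between the fingers and pack above 2 N and linear speed of pack below 0.02 m/s); the arm keeps its last pose, push and grip.
It fails at once if another thing on the bench is pushed more than 30 mm from its place (distance of any of terminal, open_terminal, board, phone, screwdriver, spare_pack, screw_dish, cleaner from where it was at the start of the episode above 0.03 m).
It also fails if it takes over 61 s, if anything falls off the work surface, if the arm or the gripper's body presses on something with over 40 N, if the wrist force passes 120 N, or if a joint passes its speed limit or range.

## Working session

There is one attempt and no reset: what is moved stays moved. The work goes in short steps, Python scripts to look and compute and a tool call to move; the robot and the scene stay as the last step left them, time stands still between calls to the robot, and variables do not carry over. Pictures are saved under pics/ and viewed, about 8 in all and at most 12, crops included, and the job is handed in when it is done.

Besides the shell and the picture viewer there is one more tool, called after "Call:" by a JSON object that holds its "op" and its "data", one argument or row to a line. jog_arm: Moves the arm, as the interface text tells. Shift numbers are shares of 20 cm and turn numbers shares of 180 degrees, none past 1 either way. Its arguments: {"type":"object","properties":{"plan":{"type":"array","items":{"type":"object","properties":{"x":{"type":"number","minimum":-1,"maximum":1},"y":{"type":"number","minimum":-1,"maximum":1},"z":{"type":"number","minimum":-1,"maximum":1},"wx":{"type":"number","minimum":-1,"maximum":1},"wy":{"type":"number","minimum":-1,"maximum":1},"wz":{"type":"number","minimum":-1,"maximum":1}}}},"hand":{"type":"number"},"grip_force":{"type":"number"}},"required":["plan"]}

```bash
ls; mkdir -p pics; python3 - <<'E'
from station import monitor,cams,bot,finder
import cv2,numpy as np
o=monitor.get_obs();print({k:np.round(v,3).tolist() for k,v in o.items()},bot.grasp_offset)
for c in("top","side"):
    im=cams.read_camera(c);cv2.imwrite(f"pics/{c}0.png",im[:,:,::-1])
    K=cams.get_calibration(c);print(c,K)
    for t in("lid","lid_knob","tub","blowbox","slot","pad"):
        print(t,[(np.round(d["location"],1).tolist(),round(d["confidence"],2)) for d in finder.place_of(c,t)][:5])
E
```

```text
pics
{'t': 0.0, 'q': [1.043, 0.478, 0.022, 1.557, -0.011, 1.109, -0.083], 'joint_vel': [0.0, 0.001, -0.0, -0.001, -0.002, 0.001, 0.001], 'joint_torque': [-0.001, -59.644, 1.608, -28.119, 0.012, 0.009, -0.0], 'eef_pos': [0.275, -0.616, 0.207], 'tool_rot': [-0.001, 0.978, 0.208, -0.0], 'contact_force': [0.492, -0.511, -0.54], 'torque': [0.004, 0.004, 0.024], 'gripper_width': 1.0} 0.0187
top {'fx': 486.79281553336216, 'fy': 486.79281553336216, 'cx': 316.22506675269614, 'cy': 203.78804777122198, 'distortion': array([-0.01594596,  0.        ,  0.        ,  0.        ,  0.        ]), 'extrinsics': array([[-0.02808588, -0.99954958, -0.01057466,  0.01670843],
       [-0.99027437,  0.02926422, -0.13601574,  0.52912246],
       [ 0.13626394,  0.00665169, -0.99065024,  1.67900974],
       [ 0.        ,  0.        ,  0.        ,  1.        ]])}
lid [([298.1, 260.6], 0.73), ([368.9, 265.7], 0.66), ([317.1, 199.9], 0.6)]
lid_knob [([370.3, 264.5], 0.84), ([315.9, 198.6], 0.75), ([302.9, 258.4], 0.59)]
tub [([264.5, 149.1], 0.43)]
blowbox [([407.7, 211.2], 0.56)]
slot [([413.2, 201.7], 0.73), ([316.7, 201.2], 0.33)]
pad [([227.9, 220.8], 0.6)]
side {'fx': 441.27505111929815, 'fy': 441.27505111929815, 'cx': 322.7283636090557, 'cy': 191.50241376431714, 'distortion': array([-0.12485754,  0.        ,  0.        ,  0.        ,  0.        ]), 'extrinsics': array([[ 0.80752916, -0.58956595,  0.01756821, -0.43416608],
       [-0.28526568, -0.41645217, -0.86324451,  0.25445775],
       [ 0.51625589,  0.69208351, -0.5044802 ,  1.32274845],
       [ 0.        ,  0.        ,  0.        ,  1.        ]])}
lid [([293.3, 268.7], 0.75), ([319.8, 193.8], 0.7)]
lid_knob [([294.2, 259.9], 0.9), ([266.8, 221.7], 0.89)]
tub [([320.0, 219.1], 0.95)]
blowbox [([379.6, 272.5], 0.89)]
slot [([396.6, 222.1], 0.67), ([382.4, 239.2], 0.66), ([323.2, 183.9], 0.64)]
pad [([265.4, 187.2], 0.8), ([220.9, 163.5], 0.68), ([320.1, 193.5], 0.18)]
```

View pics/top0.png

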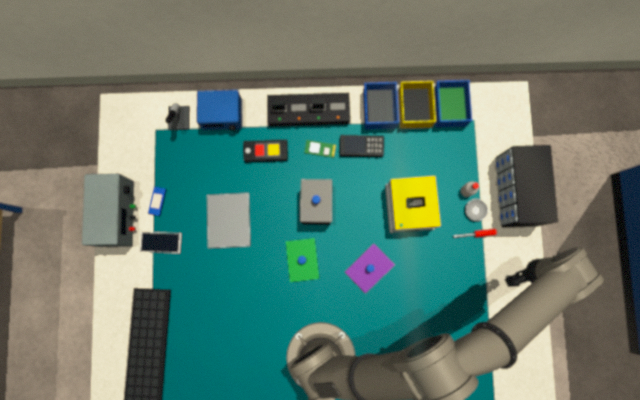

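View pics/side0.png

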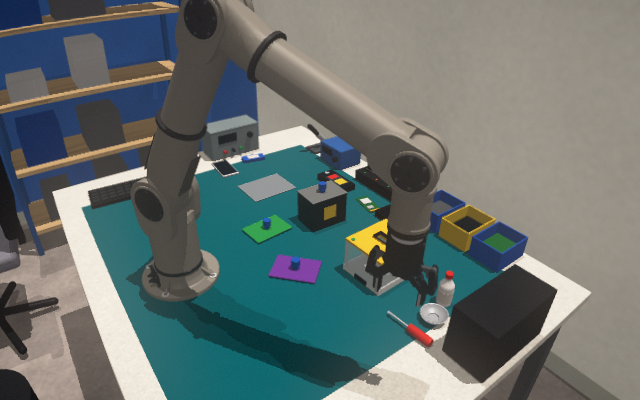

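Lid-shaped candidates in the top view: grey plate with a blue knob on the black tub (316,200), green (302,260), purple (370,268). By the description it's the grey one on the tub. I'll measure and check it in a crop.

```bash
cat > h.py <<'E'
import cv2,numpy as np
from station import monitor,cams,bot,finder
from scipy.spatial.transform import Rotation as R
def cal(c):
    k=cams.get_calibration(c);return np.array([[k["fx"],0,k["cx"]],[0,k["fy"],k["cy"]],[0,0,1]]),k["distortion"],k["extrinsics"]
def back(c,px,z):
    K,D,E=cal(c);n=cv2.undistortPoints(np.float64(px).reshape(-1,1,2),K,D).reshape(-1,2)
    C=-E[:3,:3].T@E[:3,3];d=np.c_[n,np.ones(len(n))]@E[:3,:3]
    return C+d*((z-C[2])/d[:,2])[:,None]
def proj(c,P):
    K,D,E=cal(c);return cv2.projectPoints(np.float64(P).reshape(-1,1,3),cv2.Rodrigues(E[:3,:3])[0],E[:3,3],K,D)[0].reshape(-1,2)
def tri(pa,pb):  # top px, side px -> world
    a=[back(c,[p],z)[0] for c,p in(("top",pa),("side",pb)) for z in(0,.5)]
    A=[];b=[]
    for p,q in((a[0],a[1]),(a[2],a[3])):
        d=(q-p)/np.linalg.norm(q-p);M=np.eye(3)-np.outer(d,d);A.append(M);b.append(M@p)
    x,r,_,_=np.linalg.lstsq(np.vstack(A),np.hstack(b),rcond=None);return x,np.sqrt(r)
def rect(mask,c,z,seed):
    n,l=cv2.connectedComponents(mask.astype(np.uint8));m=(l==l[seed[1],seed[0]]).astype(np.uint8)
    cs=max(cv2.findContours(m,cv2.RETR_EXTERNAL,cv2.CHAIN_APPROX_NONE)[0],key=cv2.contourArea)
    w=back(c,cs.reshape(-1,2),z)[:,:2].astype(np.float32)
    return m,cv2.minAreaRect(w*1000)
E
python3 - <<'E'
from h import *
im=cv2.imread("pics/top0.png");h=cv2.cvtColor(im,cv2.COLOR_BGR2HSV)
big=cv2.resize(im[120:300,190:460],None,fx=2.9,fy=2.9,interpolation=cv2.INTER_CUBIC);cv2.imwrite("pics/crop0.png",big)
g=(h[...,1]<45)&(h[...,2]>75)
print("lid",rect(g,"top",.119,(308,215))[1]);print("pad",rect(g,"top",.004,(228,220))[1])
y=(h[...,0]>20)&(h[...,0]<35)&(h[...,1]>120)&(h[...,2]>120)
print("guard",rect(y,"top",.120,(400,220))[1])
d=(h[...,2]<70).astype(np.uint8);d[:, :400]=0;d[:195]=0;d[212:]=0;d[:,432:]=0
print("collar",rect(d,"top",.128,(416,202))[1],d.sum())
b=((h[...,0]>100)&(h[...,0]<130)&(h[...,1]>120));b[:190]=0;b[215:]=0;b[:,:300]=0;b[:,335:]=0
ys,xs=np.nonzero(b);print("knobpx",xs.mean(),ys.mean(),len(xs),back("top",[[xs.mean(),ys.mean()]],.148))
print("nn lid",back("top",[[317.1,199.9]],.114),"knob",back("top",[[315.9,198.6]],.141),"pad",back("top",[[227.9,220.8]],0),"slot",back("top",[[413.2,201.7]],.12),"box",back("top",[[407.7,211.2]],0))
print("side: pad",back("side",[[265.4,187.2]],0),"slot",back("side",[[396.6,222.1],[382.4,239.2]],.12),"knob",back("side",[[323.2,183.9],[319.8,193.8]],.14))
print(*[back("top",[p],0).round(3) for p in([302,262],[370,268])])
E
```

```text
lid ((529.617919921875, 3.091156005859375), (104.15201568603516, 145.6536407470703), 88.15363311767578)
pad ((484.78863525390625, 317.6596984863281), (191.78671264648438, 147.12538146972656), 0.11472540348768234)
guard ((512.2613525390625, -328.90765380859375), (173.5220489501953, 153.7491455078125), 2.762134552001953)
collar ((565.7728271484375, 0.402587890625), (2283.707763671875, 1372.3038330078125), 88.03602600097656) 30
knobpx 315.5416666666667 199.39583333333334 48 [[0.5286851  0.00254841 0.148     ]]
nn lid [[ 0.53180622 -0.00237939  0.114     ]] knob [[0.53233966 0.00134315 0.141     ]] pad [[0.48210862 0.32043589 0.        ]] slot [[ 0.51532681 -0.3237421   0.12      ]] box [[ 0.4978604  -0.32545703  0.        ]]
side: pad [[0.48334601 0.32204367 0.        ]] slot [[ 0.612142   -0.28762508  0.12      ]
 [ 0.51380744 -0.32842009  0.12      ]] knob [[ 0.54490706  0.01132093  0.14      ]
 [ 0.49537491 -0.03704508  0.14      ]]
[[0.328 0.058 0.   ]] [[ 0.3   -0.182  0.   ]]
```

View pics/crop0.png

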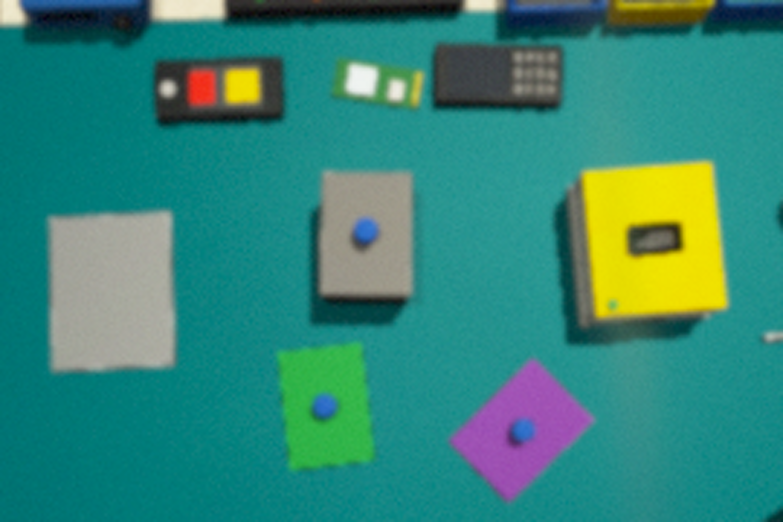

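The crop confirms it: the grey lid with the blue knob sits on the black tub at (316,200). The measured rectangles match the given sizes: lid 146x104, pad 192x147, guard 173x154. Moving off toward the lid.

Call:
{"op": "jog_arm", "data": {
  "plan": [
    {"x":0.2,"y":-0.19,"z":-0.05,"wz":-0.04},
    {"x":0.4,"y":-0.38,"z":-0.06,"wz":-0.07},
    {"x":0.6,"y":-0.57,"z":-0.06,"wz":-0.1},
    {"x":0.8,"y":-0.76,"z":-0.06,"wz":-0.13},
    {"x":1,"y":-0.95,"z":-0.06,"wz":-0.15},
    {"x":1,"y":-0.95,"z":-0.06,"wz":-0.15},
    {"x":1,"y":-0.95,"z":-0.06,"wz":-0.15},
    {"x":1,"y":-0.95,"z":-0.06,"wz":-0.15}
  ],
  "hand": 1,
  "grip_force": 40
}}

```text
invalid input at $.plan[0]: expected keys x, y, z, wx, wy, wz
```

```bash
cat >> h.py <<'E'
def go(x,y,z,phi=None):
    o=monitor.get_obs();r=R.from_quat(np.roll(o["tool_rot"],-1));p=np.array(o["eef_pos"])
    M=r.as_matrix();cur=np.degrees(np.arctan2(M[1,0],M[0,0]));phi=cur if phi is None else phi
    T=R.from_euler("z",phi,degrees=True)*R.from_euler("x",180,degrees=True)
    print("t",round(float(o["t"]),2),"pos",p.round(4),"phi",cur.round(2),"F",np.round(o["contact_force"],1),"w",round(float(o["gripper_width"]),3))
    print("shift",(r.inv().apply(np.array([x,y,z])-p)/.2).round(4),"turn",((r.inv()*T).as_rotvec()/np.pi).round(4))
E
python3 -c "
from h import *
go(.5295,.003,.22,88.15)"
```

```text
t 0.7 pos [ 0.2751 -0.6164  0.2083] phi 24.05 F [ 0.8 -0.2  0.6] w 1.0
shift [ 2.4238 -2.3099 -0.0585] turn [ 0.      0.     -0.3561]
```

Call:
{"op": "jog_arm", "data": {
  "plan": [
    {"x":0.1,"y":-0.1,"z":-0.06,"wx":0,"wy":0,"wz":-0.03},
    {"x":0.4,"y":-0.38,"z":-0.06,"wx":0,"wy":0,"wz":-0.07},
    {"x":0.7,"y":-0.67,"z":-0.06,"wx":0,"wy":0,"wz":-0.1},
    {"x":1,"y":-0.95,"z":-0.06,"wx":0,"wy":0,"wz":-0.15},
    {"x":1,"y":-0.95,"z":-0.06,"wx":0,"wy":0,"wz":-0.15},
    {"x":1,"y":-0.95,"z":-0.06,"wx":0,"wy":0,"wz":-0.15},
    {"x":1,"y":-0.95,"z":-0.06,"wx":0,"wy":0,"wz":-0.15},
    {"x":1,"y":-0.95,"z":-0.06,"wx":0,"wy":0,"wz":-0.15}
  ],
  "hand": 1,
  "grip_force": 40
}}

```text
t: 1.37
eef_pos: [0.3845, -0.3533, 0.2208]
tool_rot: [-0.001, 0.9, 0.436, 0.002]
contact_force: [0.7, -0.6, -0.2]
gripper_width: 1.0
```

```bash
python3 -c "
from h import *
go(.5295,.003,.22,88.15)"
```

```text
t 1.37 pos [ 0.3845 -0.3533  0.2208] phi 51.68 F [ 0.7 -0.6 -0.2] w 1.0
shift [ 1.847  -0.5359  0.0104] turn [ 0.0003 -0.0011 -0.2026]
```

Call:
{"op": "jog_arm", "data": {
  "plan": [
    {"x":0.2,"y":-0.06,"z":0,"wx":0,"wy":0,"wz":-0.04},
    {"x":1,"y":-0.28,"z":0,"wx":0,"wy":0,"wz":-0.1},
    {"x":1,"y":-0.28,"z":0,"wx":0,"wy":0,"wz":-0.1},
    {"x":1,"y":-0.28,"z":0,"wx":0,"wy":0,"wz":-0.1},
    {"x":1,"y":-0.28,"z":0,"wx":0,"wy":0,"wz":-0.1},
    {"x":1,"y":-0.28,"z":0,"wx":0,"wy":0,"wz":-0.1},
    {"x":1,"y":-0.28,"z":0,"wx":0,"wy":0,"wz":-0.1}
  ]
}}

```text
t: 1.95
eef_pos: [0.4662, -0.158, 0.222]
tool_rot: [-0.001, 0.819, 0.574, 0.002]
contact_force: [0.2, -0.7, -0.5]
gripper_width: 0.998
```

```bash
python3 -c "
from h import *
go(.5295,.003,.19,88.15)"
```

```text
t 1.95 pos [ 0.4662 -0.158   0.222 ] phi 70.08 F [ 0.2 -0.7 -0.5] w 0.998
shift [0.8641 0.0227 0.1638] turn [ 0.0008 -0.0014 -0.1004]
```

Call:
{"op": "jog_arm", "data": {
  "plan": [
    {"x":0.2,"y":0.006,"z":0,"wx":0,"wy":0,"wz":-0.04},
    {"x":0.864,"y":0.023,"z":0.164,"wx":0.001,"wy":-0.001,"wz":-0.1},
    {"x":0.864,"y":0.023,"z":0.164,"wx":0.001,"wy":-0.001,"wz":-0.1},
    {"x":0.864,"y":0.023,"z":0.164,"wx":0.001,"wy":-0.001,"wz":-0.1},
    {"x":0.864,"y":0.023,"z":0.164,"wx":0.001,"wy":-0.001,"wz":-0.1},
    {"x":0.864,"y":0.023,"z":0.164,"wx":0.001,"wy":-0.001,"wz":-0.1},
    {"x":0.864,"y":0.023,"z":0.164,"wx":0.001,"wy":-0.001,"wz":-0.1},
    {"x":0.864,"y":0.023,"z":0.164,"wx":0.001,"wy":-0.001,"wz":-0.1}
  ]
}}

```text
t: 2.62
eef_pos: [0.5294, 0.0003, 0.1899]
tool_rot: [-0.0, 0.72, 0.694, -0.0]
contact_force: [-0.5, -0.5, -0.1]
gripper_width: 1.002
```

```bash
python3 - <<'E'
from h import *
im=cams.read_camera("side");cv2.imwrite("pics/side1.png",cv2.resize(im[130:310,230:500,::-1],None,fx=2.9,fy=2.9,interpolation=cv2.INTER_CUBIC))
for t in("lid_knob","slot","blowbox"): print(t,[(np.round(d["location"],1).tolist(),round(d["confidence"],2)) for d in finder.place_of("side",t)][:4])
print(proj("side",[[.5295,.003,.141],[.514,-.327,.12],[.512,-.329,0]]))
go(.5295,.003,.128,88.15)
E
```

```text
lid_knob [([263.5, 223.1], 0.83), ([367.0, 205.1], 0.46)]
slot [([381.7, 238.5], 0.69)]
blowbox [([379.7, 271.0], 0.79)]
[[321.03185432 185.85103623]
 [382.12228501 238.94375824]
 [378.62708728 270.68208303]]
t 2.82 pos [0.5295 0.0011 0.1903] phi 87.92 F [ 0.2  0.3 -0.7] w 1.002
shift [ 9.200e-03 -3.000e-04  3.113e-01] turn [ 0.     -0.0001 -0.0013]
```

View pics/side1.png

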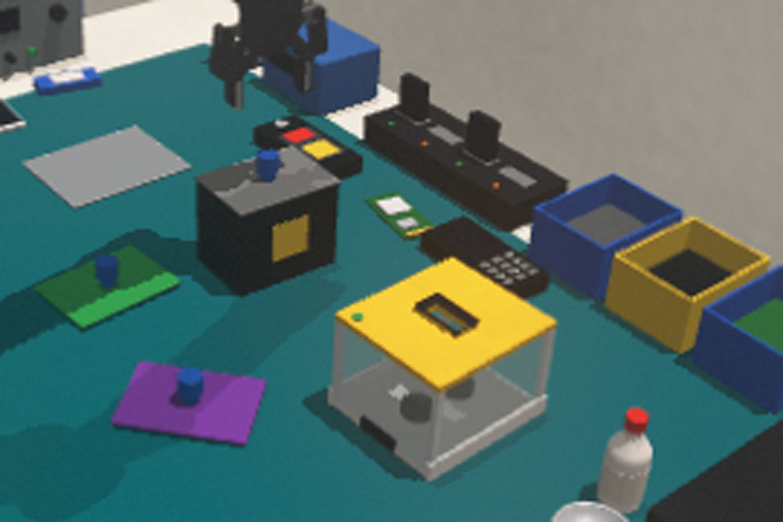

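The side view shows the jaws above the knob at about (322,187), predicted (321,186). The slot is near (383,238), which agrees with the top-view estimate. Descending and gripping the knob.

Call:
{"op": "jog_arm", "data": {
  "plan": [
    {"x":0.005,"y":0,"z":0.1,"wx":0,"wy":0,"wz":0},
    {"x":0.009,"y":0,"z":0.2,"wx":0,"wy":0,"wz":-0.001},
    {"x":0.009,"y":0,"z":0.28,"wx":0,"wy":0,"wz":-0.001},
    {"x":0.009,"y":0,"z":0.31,"wx":0,"wy":0,"wz":-0.001},
    {"x":0.009,"y":0,"z":0.31,"wx":0,"wy":0,"wz":-0.001},
    {"x":0.009,"y":0,"z":0.31,"wx":0,"wy":0,"wz":-0.001}
  ]
}}

```text
t: 3.32
eef_pos: [0.5298, 0.0026, 0.1287]
tool_rot: [-0.0, 0.719, 0.695, 0.0]
contact_force: [-1.1, -0.1, 1.3]
gripper_width: 1.001
```

Call:
{"op": "jog_arm", "data": {
  "plan": [
    {"x":0,"y":0,"z":0,"wx":0,"wy":0,"wz":0},
    {"x":0,"y":0,"z":0,"wx":0,"wy":0,"wz":0},
    {"x":0,"y":0,"z":0,"wx":0,"wy":0,"wz":0},
    {"x":0,"y":0,"z":0,"wx":0,"wy":0,"wz":0},
    {"x":0,"y":0,"z":0,"wx":0,"wy":0,"wz":0},
    {"x":0,"y":0,"z":0,"wx":0,"wy":0,"wz":0},
    {"x":0,"y":0,"z":0,"wx":0,"wy":0,"wz":0},
    {"x":0,"y":0,"z":0,"wx":0,"wy":0,"wz":0}
  ],
  "hand": -1,
  "grip_force": 50
}}

```text
t: 3.98
eef_pos: [0.5306, 0.0028, 0.1301]
tool_rot: [0.001, 0.719, 0.695, 0.001]
contact_force: [-2.6, 0.4, 10.2]
gripper_width: -0.003
```

```bash
python3 -c "
from h import *
go(.484,.319,.19,90)"
```

```text
t 3.98 pos [0.5306 0.0028 0.1301] phi 88.07 F [-2.6  0.4 10.2] w -0.003
shift [ 1.5722 -0.2857 -0.2997] turn [ 0.0007 -0.0001 -0.0107]
```

The gripper shut fully with nothing between the pads, so I'm looking before moving.

```bash
python3 - <<'E'
from h import *
a=cams.read_camera("side")[140:260,255:375,::-1];b=cams.read_camera("top")[140:260,255:375,::-1]
cv2.imwrite("pics/both2.png",cv2.resize(np.hstack([a,b]),None,fx=3.3,fy=3.3,interpolation=cv2.INTER_CUBIC))
E
```

```text
(no output)
```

View pics/both2.png

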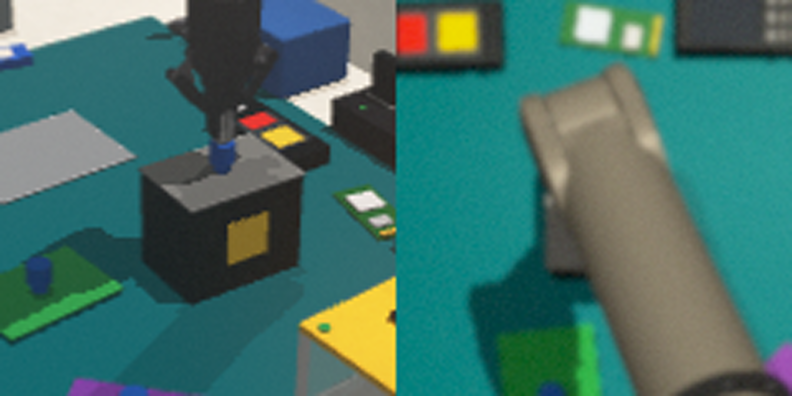

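```bash
python3 - <<'E'
from h import *
f=lambda P:((proj("side",P)-[255,140])*3.3).round(0).tolist()
print("TCP, grasp",f([[.5306,.0028,.130],[.5306,.0028,.149]]))
print("knob bot/top",f([[.5295,.003,.119],[.5295,.003,.129],[.5295,.003,.153]]))
c,s=np.cos(-.032),np.sin(-.032)
P=[[.5295+c*x-s*y,.003+s*x+c*y,.119] for x,y in((.072,.052),(.072,-.052),(-.072,-.052),(-.072,.052))]
print("lid corners",f(P)); print("C",[(-cal(c)[2][:3,:3].T@cal(c)[2][:3,3]).round(3) for c in("top","side")])
im=cv2.imread("pics/both2.png");h=cv2.cvtColor(im,cv2.COLOR_BGR2HSV)
b=(h[...,0]>100)&(h[...,0]<130)&(h[...,1]>120);b[:130]=0;b[185:]=0;b[:,:190]=0;b[:,250:]=0
y,x=np.nonzero(b);print("blue",x.min(),x.max(),y.min(),y.max(),x.mean(),y.mean())
E
```

```text
TCP, grasp [[219.0, 160.0], [219.0, 144.0]]
knob bot/top [[218.0, 169.0], [218.0, 161.0], [218.0, 141.0]]
lid corners [[245.0, 132.0], [302.0, 172.0], [187.0, 211.0], [134.0, 167.0]]
C [array([ 0.296, -0.01 ,  1.735]), array([-0.26 , -1.065,  0.895])]
blue 209 234 140 172 222.3374125874126 155.76573426573427
```

```bash
python3 - <<'E'
from h import *
for p,phi,off,s in(([.275,-.616,.2075],24,(0,0),1),([.5295,.001,.190],88,(230,130),2.9)):
    y=np.array([np.sin(np.radians(phi)),-np.cos(np.radians(phi)),0])
    for dz in(0,.013,.035): print(dz,((proj("side",[np.array(p)+[0,0,dz]+k*.0425*y for k in(-1,1)])-off)*s).round(0).tolist())
im=cv2.imread("pics/side0.png")[210:330,340:460];cv2.imwrite("pics/fing0.png",cv2.resize(im,None,fx=5,fy=5,interpolation=cv2.INTER_CUBIC))
E
```

```text
0 [[377.0, 303.0], [414.0, 317.0]]
0.013 [[377.0, 298.0], [414.0, 313.0]]
0.035 [[378.0, 291.0], [416.0, 305.0]]
0 [[235.0, 136.0], [295.0, 117.0]]
0.013 [[235.0, 126.0], [296.0, 108.0]]
0.035 [[235.0, 109.0], [296.0, 91.0]]
```

View pics/fing0.png

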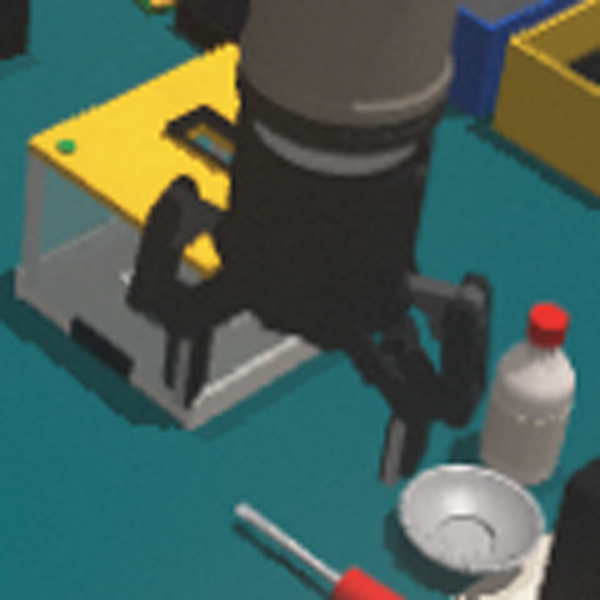

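Two separate views show the fingertips about 22 mm higher than the reported TCP implies. The open tips match a 35 mm offset instead of 13 mm, at (377,290)/(419,306) in the full side image. That explains closing on top of the knob, so I'll allow for it: lift, open, and grip about 23 mm lower, watching the force.

Call:
{"op": "jog_arm", "data": {
  "plan": [
    {"x":0,"y":0,"z":-0.1,"wx":0,"wy":0,"wz":0},
    {"x":0,"y":0,"z":-0.2,"wx":0,"wy":0,"wz":0},
    {"x":0,"y":0,"z":-0.2,"wx":0,"wy":0,"wz":0},
    {"x":0,"y":0,"z":-0.2,"wx":0,"wy":0,"wz":0}
  ]
}}

```text
t: 4.42
eef_pos: [0.5314, 0.0029, 0.1712]
tool_rot: [0.002, 0.719, 0.695, 0.002]
contact_force: [0.5, 0.2, -0.6]
gripper_width: 0.0
```

Call:
{"op": "jog_arm", "data": {
  "plan": [
    {"x":0,"y":0,"z":0,"wx":0,"wy":0,"wz":0},
    {"x":0,"y":0,"z":0,"wx":0,"wy":0,"wz":0},
    {"x":0,"y":0,"z":0,"wx":0,"wy":0,"wz":0},
    {"x":0,"y":0,"z":0,"wx":0,"wy":0,"wz":0},
    {"x":0,"y":0,"z":0,"wx":0,"wy":0,"wz":0},
    {"x":0,"y":0,"z":0,"wx":0,"wy":0,"wz":0},
    {"x":0,"y":0,"z":0,"wx":0,"wy":0,"wz":0},
    {"x":0,"y":0,"z":0,"wx":0,"wy":0,"wz":0}
  ],
  "hand": 1
}}

```text
t: 5.08
eef_pos: [0.5314, 0.0029, 0.1711]
tool_rot: [0.002, 0.719, 0.695, 0.002]
contact_force: [-1.5, -0.1, -0.1]
gripper_width: 1.001
```

```bash
python3 - <<'E'
from h import *
im=cams.read_camera("side")
h=cv2.cvtColor(im,cv2.COLOR_RGB2HSV);b=(h[...,0]>100)&(h[...,0]<130)&(h[...,1]>120);b[:178]=0;b[195:]=0;b[:,312:]=b[:,312:];b[:,:312]=0;b[:,332:]=0
y,x=np.nonzero(b);print("blue",x.mean(),y.mean(),len(x))
go(.5295,.003,.107,88.15)
E
```

```text
blue 321.95454545454544 186.3030303030303 66
t 5.13 pos [0.5314 0.0029 0.1711] phi 88.07 F [-0.2 -1.1  0.2] w 0.999
shift [ 1.000e-04 -1.110e-02  3.206e-01] turn [ 0.0015 -0.0001 -0.0005]
```

Call:
{"op": "jog_arm", "data": {
  "plan": [
    {"x":0,"y":-0.011,"z":0.1,"wx":0.0015,"wy":0,"wz":0},
    {"x":0,"y":-0.011,"z":0.2,"wx":0.0015,"wy":0,"wz":0},
    {"x":0,"y":-0.011,"z":0.26,"wx":0.0015,"wy":0,"wz":0},
    {"x":0,"y":-0.011,"z":0.3,"wx":0.0015,"wy":0,"wz":0},
    {"x":0,"y":-0.011,"z":0.32,"wx":0.0015,"wy":0,"wz":0},
    {"x":0,"y":-0.011,"z":0.32,"wx":0.0015,"wy":0,"wz":0},
    {"x":0,"y":-0.011,"z":0.32,"wx":0.0015,"wy":0,"wz":0}
  ]
}}

```text
t: 5.72
eef_pos: [0.53, 0.0031, 0.1076]
tool_rot: [0.0, 0.719, 0.695, 0.0]
contact_force: [0.3, -0.2, 0.5]
gripper_width: 1.001
```

Call:
{"op": "jog_arm", "data": {
  "plan": [
    {"x":0,"y":0,"z":0,"wx":0,"wy":0,"wz":0},
    {"x":0,"y":0,"z":0,"wx":0,"wy":0,"wz":0},
    {"x":0,"y":0,"z":0,"wx":0,"wy":0,"wz":0},
    {"x":0,"y":0,"z":0,"wx":0,"wy":0,"wz":0},
    {"x":0,"y":0,"z":0,"wx":0,"wy":0,"wz":0},
    {"x":0,"y":0,"z":0,"wx":0,"wy":0,"wz":0},
    {"x":0,"y":0,"z":0,"wx":0,"wy":0,"wz":0}
  ],
  "hand": -1,
  "grip_force": 50
}}

```text
t: 6.3
eef_pos: [0.5304, 0.0032, 0.1081]
tool_rot: [0.0, 0.719, 0.695, 0.001]
contact_force: [-0.6, -0.1, 5.9]
gripper_width: 0.311
```

Call:
{"op": "jog_arm", "data": {
  "plan": [
    {"x":0,"y":0,"z":-0.05,"wx":0,"wy":0,"wz":0},
    {"x":0,"y":0,"z":-0.12,"wx":0,"wy":0,"wz":0},
    {"x":0,"y":0,"z":-0.2,"wx":0,"wy":0,"wz":0},
    {"x":0,"y":0,"z":-0.25,"wx":0,"wy":0,"wz":0},
    {"x":0,"y":0,"z":-0.25,"wx":0,"wy":0,"wz":0},
    {"x":0,"y":0,"z":-0.25,"wx":0,"wy":0,"wz":0}
  ]
}}

```text
t: 6.8
eef_pos: [0.5304, 0.003, 0.1583]
tool_rot: [0.001, 0.719, 0.695, 0.001]
contact_force: [0.4, 0.4, -3.1]
gripper_width: 0.307
```

```bash
python3 - <<'E'
from h import *
im=cams.read_camera("side")[130:260,190:390,::-1]
cv2.imwrite("pics/lift.png",cv2.resize(im,None,fx=3,fy=3,interpolation=cv2.INTER_CUBIC))
go(.484,.319,.15,90)
E
```

```text
t 6.85 pos [0.5298 0.0029 0.1576] phi 88.06 F [ 0.9 -0.8 -2.4] w 0.311
shift [ 1.5717 -0.2825  0.0381] turn [ 0.0003 -0.     -0.0108]
```

View pics/lift.png

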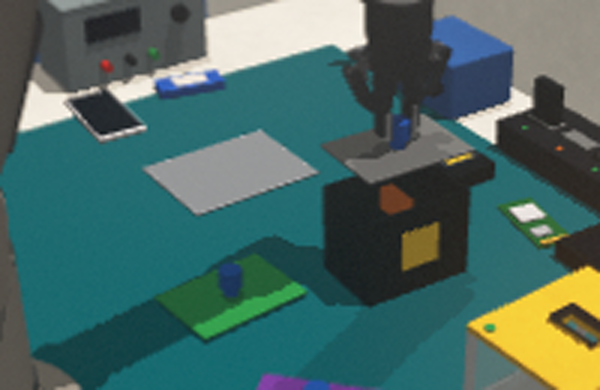

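The lid is level in the grip (knob at crop (400,130)), and the pack's orange top shows in the tub. Carrying the lid to the pad.

Call:
{"op": "jog_arm", "data": {
  "plan": [
    {"x":0.08,"y":-0.014,"z":0,"wx":0,"wy":0,"wz":0},
    {"x":0.22,"y":-0.04,"z":0,"wx":0,"wy":0,"wz":-0.002},
    {"x":0.37,"y":-0.067,"z":0,"wx":0,"wy":0,"wz":-0.004},
    {"x":0.52,"y":-0.094,"z":0,"wx":0,"wy":0,"wz":-0.005},
    {"x":0.67,"y":-0.12,"z":0,"wx":0,"wy":0,"wz":-0.005},
    {"x":0.8,"y":-0.144,"z":0,"wx":0,"wy":0,"wz":-0.005},
    {"x":0.9,"y":-0.16,"z":0,"wx":0,"wy":0,"wz":-0.005},
    {"x":0.9,"y":-0.16,"z":0,"wx":0,"wy":0,"wz":-0.005}
  ]
}}

```text
t: 7.52
eef_pos: [0.5019, 0.1895, 0.1569]
tool_rot: [-0.001, 0.711, 0.703, 0.001]
contact_force: [0.1, 0.1, -2.1]
gripper_width: 0.31
```

```bash
python3 -c "
from h import *
go(.484,.319,.05,90)"
```

```text
t 7.52 pos [0.5019 0.1895 0.1569] phi 89.36 F [ 0.1  0.1 -2.1] w 0.31
shift [ 0.6451 -0.096   0.5366] turn [-0.0002 -0.0009 -0.0035]
```

Call:
{"op": "jog_arm", "data": {
  "plan": [
    {"x":0.15,"y":-0.022,"z":0.03,"wx":0,"wy":0,"wz":0},
    {"x":0.3,"y":-0.045,"z":0.08,"wx":0,"wy":0,"wz":0},
    {"x":0.45,"y":-0.067,"z":0.16,"wx":0,"wy":-0.001,"wz":-0.003},
    {"x":0.58,"y":-0.086,"z":0.26,"wx":0,"wy":-0.001,"wz":-0.003},
    {"x":0.645,"y":-0.096,"z":0.36,"wx":0,"wy":-0.001,"wz":-0.003},
    {"x":0.645,"y":-0.096,"z":0.46,"wx":0,"wy":-0.001,"wz":-0.003},
    {"x":0.645,"y":-0.096,"z":0.54,"wx":0,"wy":-0.001,"wz":-0.003},
    {"x":0.645,"y":-0.096,"z":0.54,"wx":0,"wy":-0.001,"wz":-0.003}
  ]
}}

```text
t: 8.18
eef_pos: [0.4814, 0.3165, 0.0449]
tool_rot: [-0.001, 0.707, 0.707, -0.004]
contact_force: [-1.8, 0.4, -2.2]
gripper_width: 0.31
```

```bash
python3 -c "
from h import *
go(.484,.319,.005,90)"
```

```text
t 8.18 pos [0.4814 0.3165 0.0449] phi 89.94 F [-1.8  0.4 -2.2] w 0.31
shift [0.0134 0.0142 0.1994] turn [-0.0023  0.0016 -0.0003]
```

Call:
{"op": "jog_arm", "data": {
  "plan": [
    {"x":0.013,"y":0.014,"z":0.08,"wx":-0.002,"wy":0.002,"wz":0},
    {"x":0.013,"y":0.014,"z":0.14,"wx":-0.002,"wy":0.002,"wz":0},
    {"x":0.013,"y":0.014,"z":0.18,"wx":-0.002,"wy":0.002,"wz":0},
    {"x":0.013,"y":0.014,"z":0.195,"wx":-0.002,"wy":0.002,"wz":0},
    {"x":0.013,"y":0.014,"z":0.205,"wx":-0.002,"wy":0.002,"wz":0},
    {"x":0.013,"y":0.014,"z":0.205,"wx":-0.002,"wy":0.002,"wz":0}
  ]
}}

```text
t: 8.68
eef_pos: [0.4841, 0.3189, 0.0041]
tool_rot: [-0.001, 0.708, 0.707, 0.0]
contact_force: [-1.4, -0.3, -2.7]
gripper_width: 0.311
```

Not touching yet, so I'll ease down a little more.

Call:
{"op": "jog_arm", "data": {
  "plan": [
    {"x":0,"y":0,"z":0.008,"wx":0,"wy":0,"wz":0},
    {"x":0,"y":0,"z":0.01,"wx":0,"wy":0,"wz":0},
    {"x":0,"y":0,"z":0.01,"wx":0,"wy":0,"wz":0}
  ]
}}

```text
t: 8.93
eef_pos: [0.4847, 0.3194, 0.0031]
tool_rot: [-0.0, 0.708, 0.707, 0.001]
contact_force: [-0.6, -1.5, 3.4]
gripper_width: 0.305
```

Call:
{"op": "jog_arm", "data": {
  "plan": [
    {"x":0,"y":0,"z":0,"wx":0,"wy":0,"wz":0},
    {"x":0,"y":0,"z":0,"wx":0,"wy":0,"wz":0},
    {"x":0,"y":0,"z":0,"wx":0,"wy":0,"wz":0},
    {"x":0,"y":0,"z":0,"wx":0,"wy":0,"wz":0},
    {"x":0,"y":0,"z":0,"wx":0,"wy":0,"wz":0},
    {"x":0,"y":0,"z":0,"wx":0,"wy":0,"wz":0},
    {"x":0,"y":0,"z":0,"wx":0,"wy":0,"wz":0}
  ],
  "hand": 1
}}

```text
t: 9.52
eef_pos: [0.4847, 0.3194, 0.0031]
tool_rot: [-0.001, 0.708, 0.707, 0.001]
contact_force: [-1.2, 0.1, -0.4]
gripper_width: 1.002
```

Call:
{"op": "jog_arm", "data": {
  "plan": [
    {"x":0,"y":0,"z":-0.1,"wx":0,"wy":0,"wz":0},
    {"x":0,"y":0,"z":-0.3,"wx":0,"wy":0,"wz":0},
    {"x":0,"y":0,"z":-0.5,"wx":0,"wy":0,"wz":0},
    {"x":0,"y":0,"z":-0.7,"wx":0,"wy":0,"wz":0},
    {"x":0,"y":0,"z":-0.85,"wx":0,"wy":0,"wz":0},
    {"x":-0.2,"y":0,"z":-0.85,"wx":0,"wy":0,"wz":0},
    {"x":-0.4,"y":0,"z":-0.85,"wx":0,"wy":0,"wz":0},
    {"x":-0.6,"y":0,"z":-0.85,"wx":0,"wy":0,"wz":0},
    {"x":-0.6,"y":0,"z":-0.85,"wx":0,"wy":0,"wz":0}
  ]
}}

```text
t: 10.27
eef_pos: [0.4851, 0.1893, 0.172]
tool_rot: [0.001, 0.711, 0.703, -0.002]
contact_force: [0.0, -1.4, -0.2]
gripper_width: 1.002
```

```bash
python3 - <<'E'
from h import *
a=cams.read_camera("top");cv2.imwrite("pics/top3.png",a[:,:,::-1]);b=cams.read_camera("side");cv2.imwrite("pics/side3.png",b[:,:,::-1])
c=np.hstack([cv2.resize(i[:,:,::-1],None,fx=3,fy=3,interpolation=cv2.INTER_CUBIC) for i in(a[140:270,195:325],b[140:270,235:365])])
cv2.imwrite("pics/both3.png",c)
for cam in("top","side"):
  for t in("pack_top","lid_knob","pack"): print(cam,t,[(np.round(d["location"],1).tolist(),round(d["confidence"],2)) for d in finder.place_of(cam,t)][:4])
print("exp packtop",proj("top",[[.5295,.003,.106]]),proj("side",[[.5295,.003,.106]]))
go(.5295,.003,.15,88.15)
E
```

```text
top pack_top [([312.0, 200.3], 0.39)]
top lid_knob [([370.2, 267.0], 0.92), ([228.8, 220.0], 0.77), ([303.9, 259.5], 0.47)]
top pack [([316.5, 204.7], 0.56), ([316.6, 147.1], 0.46)]
side pack_top [([322.9, 194.1], 0.43)]
side lid_knob [([265.8, 178.6], 0.91), ([266.2, 219.5], 0.71), ([293.3, 264.0], 0.65)]
side pack [([334.0, 182.8], 0.53)]
exp packtop [[315.55007438 200.96172458]] [[320.87556963 194.54656299]]
t 10.67 pos [0.4841 0.2006 0.1728] phi 90.06 F [-0.2  0.3 -0.2] w 0.997
shift [-0.9884  0.2258  0.1112] turn [ 0.0001 -0.0009  0.0106]
```

View pics/both3.png

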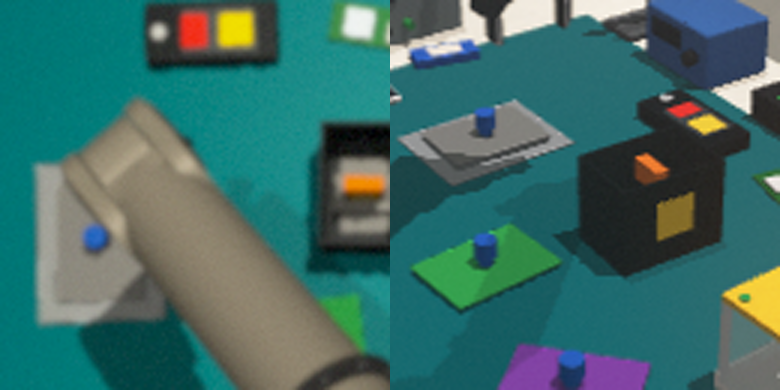

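The lid lies flat and released, centred on the pad (knob at (228,220) in the top image). The pack's orange top is at (316,201) top and (322,193) side, expected (315.6,201) and (321,194.5). Moving over the pack with a partial opening.

Call:
{"op": "jog_arm", "data": {
  "plan": [
    {"x":-0.2,"y":0.045,"z":0.02,"wx":0,"wy":0,"wz":0.003},
    {"x":-0.4,"y":0.09,"z":0.04,"wx":0,"wy":0,"wz":0.006},
    {"x":-0.6,"y":0.136,"z":0.06,"wx":0,"wy":0,"wz":0.01},
    {"x":-0.8,"y":0.18,"z":0.08,"wx":0,"wy":-0.001,"wz":0.011},
    {"x":-0.93,"y":0.21,"z":0.1,"wx":0,"wy":-0.001,"wz":0.011},
    {"x":-0.988,"y":0.226,"z":0.111,"wx":0,"wy":-0.001,"wz":0.011},
    {"x":-0.988,"y":0.226,"z":0.111,"wx":0,"wy":-0.001,"wz":0.011},
    {"x":-0.988,"y":0.226,"z":0.111,"wx":0,"wy":-0.001,"wz":0.011},
    {"x":-0.988,"y":0.226,"z":0.111,"wx":0,"wy":-0.001,"wz":0.011}
  ],
  "hand": 0.4
}}

```text
t: 11.42
eef_pos: [0.5295, 0.0059, 0.1503]
tool_rot: [-0.0, 0.718, 0.696, 0.001]
contact_force: [0.0, 0.1, -1.0]
gripper_width: 0.703
```

```bash
python3 - <<'E'
from h import *
h=cv2.cvtColor(cv2.imread("pics/top3.png"),cv2.COLOR_BGR2HSV)
o=(h[...,0]>5)&(h[...,0]<20)&(h[...,1]>150)&(h[...,2]>120);o[:185]=0;o[215:]=0;o[:,:300]=0;o[:,335:]=0
y,x=np.nonzero(o);print("orange",x.mean(),y.mean(),x.min(),x.max(),y.min(),y.max(),back("top",[[x.mean(),y.mean()]],.103))
go(.5295,.003,.055,88.15)
E
```

```text
orange 315.92 201.46666666666667 310 322 199 204 [[0.52816625 0.00181943 0.103     ]]
t 11.42 pos [0.5295 0.0059 0.1503] phi 88.27 F [ 0.   0.1 -1. ] w 0.703
shift [-1.470e-02  4.000e-04  4.763e-01] turn [ 0.0002 -0.0003  0.0007]
```

Call:
{"op": "jog_arm", "data": {
  "plan": [
    {"x":-0.015,"y":0,"z":0.1,"wx":0,"wy":0,"wz":0.001},
    {"x":-0.017,"y":0,"z":0.22,"wx":0,"wy":0,"wz":0.001},
    {"x":-0.017,"y":0,"z":0.34,"wx":0,"wy":0,"wz":0.001},
    {"x":-0.017,"y":0,"z":0.42,"wx":0,"wy":0,"wz":0.001},
    {"x":-0.017,"y":0,"z":0.475,"wx":0,"wy":0,"wz":0.001},
    {"x":-0.017,"y":0,"z":0.475,"wx":0,"wy":0,"wz":0.001},
    {"x":-0.017,"y":0,"z":0.475,"wx":0,"wy":0,"wz":0.001}
  ]
}}

```text
t: 12.0
eef_pos: [0.5295, 0.004, 0.0555]
tool_rot: [-0.0, 0.718, 0.696, 0.001]
contact_force: [-0.1, -0.9, 0.1]
gripper_width: 0.704
```

Call:
{"op": "jog_arm", "data": {
  "plan": [
    {"x":0,"y":0,"z":0,"wx":0,"wy":0,"wz":0},
    {"x":0,"y":0,"z":0,"wx":0,"wy":0,"wz":0},
    {"x":0,"y":0,"z":0,"wx":0,"wy":0,"wz":0},
    {"x":0,"y":0,"z":0,"wx":0,"wy":0,"wz":0},
    {"x":0,"y":0,"z":0,"wx":0,"wy":0,"wz":0},
    {"x":0,"y":0,"z":0,"wx":0,"wy":0,"wz":0},
    {"x":0,"y":0,"z":0,"wx":0,"wy":0,"wz":0}
  ],
  "hand": -1,
  "grip_force": 50
}}

```text
t: 12.58
eef_pos: [0.5304, 0.0042, 0.0565]
tool_rot: [0.0, 0.718, 0.696, 0.001]
contact_force: [-0.5, 0.7, 6.1]
gripper_width: 0.179
```

The width of 15.2 mm matches the pack. Lifting.

Call:
{"op": "jog_arm", "data": {
  "plan": [
    {"x":0,"y":0,"z":-0.06,"wx":0,"wy":0,"wz":0},
    {"x":0,"y":0,"z":-0.15,"wx":0,"wy":0,"wz":0},
    {"x":0,"y":0,"z":-0.28,"wx":0,"wy":0,"wz":0},
    {"x":0,"y":0,"z":-0.42,"wx":0,"wy":0,"wz":0},
    {"x":0,"y":0,"z":-0.56,"wx":0,"wy":0,"wz":0},
    {"x":0,"y":0,"z":-0.7,"wx":0,"wy":0,"wz":0},
    {"x":0,"y":0,"z":-0.8,"wx":0,"wy":0,"wz":0},
    {"x":0,"y":0,"z":-0.8,"wx":0,"wy":0,"wz":0},
    {"x":0,"y":0,"z":-0.8,"wx":0,"wy":0,"wz":0}
  ]
}}

```text
t: 13.33
eef_pos: [0.5304, 0.0038, 0.218]
tool_rot: [0.001, 0.718, 0.696, 0.002]
contact_force: [-0.4, 0.2, -2.3]
gripper_width: 0.178
```

```bash
python3 - <<'E'
from h import *
# refine slot pose from the top & side pictures: fit guard corners by edge lines on a mask (yellow), plus the collar
from scipy.optimize import least_squares
res=[]
for c,f in(("top","top3"),("side","side3")):
    h=cv2.cvtColor(cv2.imread(f"pics/{f}.png"),cv2.COLOR_BGR2HSV)
    y=(h[...,0]>20)&(h[...,0]<35)&(h[...,1]>110)&(h[...,2]>110)
    n,l,s,ct=cv2.connectedComponentsWithStats(y.astype(np.uint8))
    # biggest yellow comp whose centre is near expected guard centre
    e=proj(c,[[.512,-.328,.12]])[0];i=min((k for k in range(1,n) if s[k,4]>300),key=lambda k:np.hypot(*(ct[k]-e)))
    m=(l==i).astype(np.uint8);cs=max(cv2.findContours(m,cv2.RETR_EXTERNAL,cv2.CHAIN_APPROX_NONE)[0],key=cv2.contourArea).reshape(-1,2)
    w=back(c,cs,.12)[:,:2]
    def g(p):
        q=w-p[:2];cc,ss=np.cos(p[2]),np.sin(p[2]);u=np.abs(q[:,0]*cc+q[:,1]*ss)-.085+p[3];v=np.abs(-q[:,0]*ss+q[:,1]*cc)-.075+p[3]
        return np.maximum(u,v)*1000
    r=least_squares(g,[.512,-.328,.05,0],loss="soft_l1");print(c,"guard",r.x[:2].round(4),np.degrees(r.x[2]).round(2),"inset",r.x[3].round(4),"rms",np.sqrt((r.fun**2).mean()).round(2))
    # collar: hole in the guard
    hull=cv2.drawContours(np.zeros_like(m),[cv2.convexHull(cs)],-1,1,-1);hole=cv2.erode(hull,np.ones((9,9)))&(1-m)
    n,l,s,ct=cv2.connectedComponentsWithStats(hole);i=1+np.argmax(s[1:,4]);cc=max(cv2.findContours((l==i).astype(np.uint8),cv2.RETR_EXTERNAL,cv2.CHAIN_APPROX_NONE)[0],key=cv2.contourArea)
    print("  hole",ct[i].round(2),s[i,4],"at z.124",back(c,[ct[i]],.124)[0].round(4),cv2.minAreaRect((back(c,cc.reshape(-1,2),.124)[:,:2]*1000).astype(np.float32)))
go(.513,-.327,.21,92.8)
E
```

```text
top guard [ 0.5125 -0.3286] 2.64 inset -0.0002 rms 1.04
  hole [415.27 201.97] 159 at z.124 [ 0.5137 -0.3298  0.124 ] ((513.6956787109375, -330.1964416503906), (30.444128036499023, 58.82771301269531), 3.548017740249634)
side guard [ 0.5154 -0.3313] 3.09 inset -0.0005 rms 2.13
  hole [383.43 238.14] 189 at z.124 [ 0.5159 -0.3301  0.124 ] ((515.1558837890625, -329.943603515625), (44.18593978881836, 67.55606079101562), 2.5971813201904297)
t 13.33 pos [0.5304 0.0038 0.218 ] phi 88.19 F [-0.4  0.2 -2.3] w 0.178
shift [-1.6562 -0.0352  0.0372] turn [ 0.0016 -0.0004 -0.0256]
```

Call:
{"op": "jog_arm", "data": {
  "plan": [
    {"x":-0.08,"y":-0.002,"z":0.01,"wx":0,"wy":0,"wz":-0.002},
    {"x":-0.22,"y":-0.005,"z":0.01,"wx":0,"wy":0,"wz":-0.005},
    {"x":-0.37,"y":-0.008,"z":0.01,"wx":0,"wy":0,"wz":-0.008},
    {"x":-0.52,"y":-0.012,"z":0.01,"wx":0.001,"wy":0,"wz":-0.012},
    {"x":-0.67,"y":-0.015,"z":0.01,"wx":0.001,"wy":0,"wz":-0.015},
    {"x":-0.82,"y":-0.018,"z":0.01,"wx":0.001,"wy":0,"wz":-0.02},
    {"x":-0.95,"y":-0.02,"z":0.01,"wx":0.001,"wy":0,"wz":-0.025},
    {"x":-1,"y":-0.021,"z":0.01,"wx":0.001,"wy":0,"wz":-0.025},
    {"x":-1,"y":-0.021,"z":0.01,"wx":0.001,"wy":0,"wz":-0.025}
  ]
}}

```text
t: 14.08
eef_pos: [0.5182, -0.199, 0.2141]
tool_rot: [-0.001, 0.692, 0.722, 0.0]
contact_force: [0.1, 0.2, -1.0]
gripper_width: 0.178
```

```bash
python3 -c "
from h import *
go(.5145,-.3285,.21,92.8)"
```

```text
t 14.08 pos [ 0.5182 -0.199   0.2141] phi 92.38 F [ 0.1  0.2 -1. ] w 0.178
shift [-0.6464 -0.0456  0.0194] turn [-0.0004 -0.0005 -0.0023]
```

Call:
{"op": "jog_arm", "data": {
  "plan": [
    {"x":-0.15,"y":-0.01,"z":0.01,"wx":0,"wy":0,"wz":-0.002},
    {"x":-0.3,"y":-0.02,"z":0.01,"wx":0,"wy":0,"wz":-0.002},
    {"x":-0.45,"y":-0.032,"z":0.02,"wx":0,"wy":0,"wz":-0.002},
    {"x":-0.58,"y":-0.041,"z":0.02,"wx":0,"wy":0,"wz":-0.002},
    {"x":-0.646,"y":-0.046,"z":0.02,"wx":0,"wy":0,"wz":-0.002},
    {"x":-0.646,"y":-0.046,"z":0.02,"wx":0,"wy":0,"wz":-0.002},
    {"x":-0.646,"y":-0.046,"z":0.02,"wx":0,"wy":0,"wz":-0.002},
    {"x":-0.646,"y":-0.046,"z":0.02,"wx":0,"wy":0,"wz":-0.002},
    {"x":-0.646,"y":-0.046,"z":0.02,"wx":0,"wy":0,"wz":-0.002}
  ]
}}

```text
t: 14.83
eef_pos: [0.5152, -0.3257, 0.21]
tool_rot: [-0.001, 0.689, 0.725, 0.0]
contact_force: [-0.1, -0.1, -0.3]
gripper_width: 0.178
```

```bash
python3 - <<'E'
from h import *
b=cams.read_camera("side");cv2.imwrite("pics/side4.png",cv2.resize(b[160:300,310:450,::-1],None,fx=4,fy=4,interpolation=cv2.INTER_CUBIC))
for t in("pack_foot","pack_top","slot"): print(t,[(np.round(d["location"],1).tolist(),round(d["confidence"],2)) for d in finder.place_of("side",t)][:3])
p=np.array(monitor.get_obs()["eef_pos"]);f=p+[0,-.0015,-.0505]
cn=lambda z:[[f[0]+a,f[1]+b,z] for a,b in((.008,.022),(.008,-.022),(-.008,-.022),(-.008,.022))]
print("foot corners exp (crop)",((proj("side",cn(f[2]))-[310,160])*4).round(0).tolist(),"c",proj("side",[f]),"top",((proj("side",cn(f[2]+.1))-[310,160])*4).round(0).tolist())
go(.5145,-.3285,.165,92.8)
E
```

```text
pack_foot [([380.3, 227.0], 0.82)]
pack_top [([388.1, 197.5], 0.56)]
slot [([382.5, 239.3], 0.56)]
foot corners exp (crop) [[283.0, 255.0], [325.0, 284.0], [309.0, 291.0], [267.0, 262.0]] c [[383.94964775 228.2131785 ]] top [[295.0, 139.0], [339.0, 166.0], [322.0, 173.0], [279.0, 145.0]]
t 15.03 pos [ 0.5147 -0.3274  0.2101] phi 92.82 F [ 0.1  0.6 -1.2] w 0.181
shift [-0.0056 -0.0011  0.2254] turn [-0.0003 -0.0005  0.0001]
```

View pics/side4.png

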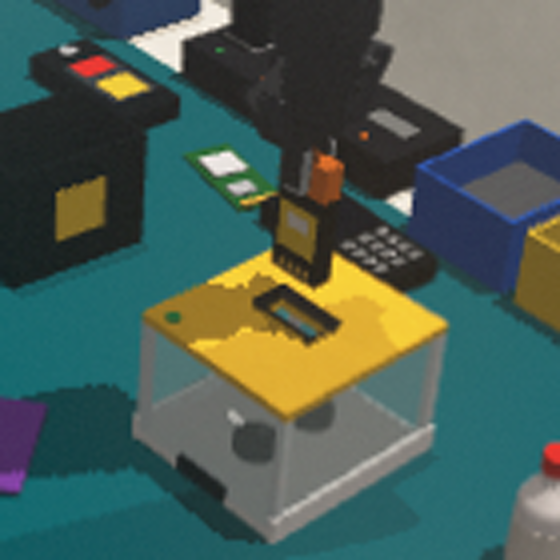

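The pack hangs upright above the slot. The foot corners are within about 1 px of prediction, roughly crop (275,264), (312,286), and the collar is at crop (297,313). Descending into the lead-in and watching the force.

Call:
{"op": "jog_arm", "data": {
  "plan": [
    {"x":-0.006,"y":-0.001,"z":0.04,"wx":0,"wy":0,"wz":0},
    {"x":-0.006,"y":-0.001,"z":0.08,"wx":0,"wy":0,"wz":0},
    {"x":-0.006,"y":-0.001,"z":0.12,"wx":0,"wy":0,"wz":0},
    {"x":-0.006,"y":-0.001,"z":0.15,"wx":0,"wy":0,"wz":0},
    {"x":-0.006,"y":-0.001,"z":0.17,"wx":0,"wy":0,"wz":0},
    {"x":-0.006,"y":-0.001,"z":0.19,"wx":0,"wy":0,"wz":0},
    {"x":-0.006,"y":-0.001,"z":0.19,"wx":0,"wy":0,"wz":0}
  ]
}}

```text
t: 15.62
eef_pos: [0.514, -0.3284, 0.1709]
tool_rot: [-0.002, 0.69, 0.724, -0.0]
contact_force: [-0.8, 0.7, -1.7]
gripper_width: 0.177
```

Call:
{"op": "jog_arm", "data": {
  "plan": [
    {"x":0,"y":0,"z":0.01,"wx":0,"wy":0,"wz":0},
    {"x":0,"y":0,"z":0.02,"wx":0,"wy":0,"wz":0},
    {"x":0,"y":0,"z":0.03,"wx":0,"wy":0,"wz":0},
    {"x":0,"y":0,"z":0.03,"wx":0,"wy":0,"wz":0}
  ]
}}

```text
t: 15.95
eef_pos: [0.5139, -0.3283, 0.1646]
tool_rot: [-0.002, 0.689, 0.724, -0.0]
contact_force: [-0.6, -0.3, -1.0]
gripper_width: 0.177
```

Call:
{"op": "jog_arm", "data": {
  "plan": [
    {"x":0,"y":0,"z":0.02,"wx":0,"wy":0,"wz":0},
    {"x":0,"y":0,"z":0.04,"wx":0,"wy":0,"wz":0},
    {"x":0,"y":0,"z":0.05,"wx":0,"wy":0,"wz":0},
    {"x":0,"y":0,"z":0.05,"wx":0,"wy":0,"wz":0}
  ]
}}

```text
t: 16.28
eef_pos: [0.5134, -0.3281, 0.1539]
tool_rot: [-0.002, 0.689, 0.724, -0.0]
contact_force: [0.4, 0.0, -1.8]
gripper_width: 0.177
```

Call:
{"op": "jog_arm", "data": {
  "plan": [
    {"x":0,"y":0,"z":0.03,"wx":0,"wy":0,"wz":0},
    {"x":0,"y":0,"z":0.06,"wx":0,"wy":0,"wz":0},
    {"x":0,"y":0,"z":0.09,"wx":0,"wy":0,"wz":0},
    {"x":0,"y":0,"z":0.12,"wx":0,"wy":0,"wz":0},
    {"x":0,"y":0,"z":0.12,"wx":0,"wy":0,"wz":0}
  ]
}}

```text
t: 16.7
eef_pos: [0.5128, -0.3276, 0.1282]
tool_rot: [-0.003, 0.689, 0.724, -0.0]
contact_force: [0.4, 0.3, -2.1]
gripper_width: 0.177
```

Call:
{"op": "jog_arm", "data": {
  "plan": [
    {"x":0,"y":0,"z":0.02,"wx":0,"wy":0,"wz":0},
    {"x":0,"y":0,"z":0.04,"wx":0,"wy":0,"wz":0},
    {"x":0,"y":0,"z":0.06,"wx":0,"wy":0,"wz":0},
    {"x":0,"y":0,"z":0.08,"wx":0,"wy":0,"wz":0},
    {"x":0,"y":0,"z":0.08,"wx":0,"wy":0,"wz":0},
    {"x":0,"y":0,"z":0.08,"wx":0,"wy":0,"wz":0}
  ]
}}

```text
t: 17.2
eef_pos: [0.5127, -0.3274, 0.112]
tool_rot: [-0.003, 0.689, 0.724, -0.0]
contact_force: [0.2, 0.2, -1.3]
gripper_width: 0.179
```

```bash
python3 - <<'E'
from h import *
b=cams.read_camera("side");cv2.imwrite("pics/side5.png",cv2.resize(b[140:300,240:450,::-1],None,fx=3.7,fy=3.7,interpolation=cv2.INTER_CUBIC))
for t in("pack_foot","pack_top","slot"): print(t,[(np.round(d["location"],1).tolist(),round(d["confidence"],2)) for d in finder.place_of("side",t)][:3])
print("exp foot,top",proj("side",[[.5139,-.3298,.0635],[.5139,-.3298,.1635]]))
go(.5139,-.3283,.114,92.8)
E
```

```text
pack_foot [([320.1, 220.9], 0.72)]
pack_top [([382.6, 226.6], 0.6)]
slot [([381.6, 239.3], 0.62), ([321.3, 218.6], 0.5), ([255.9, 163.8], 0.44)]
exp foot,top [[381.06664392 254.4752834 ]
 [384.06788586 227.33663328]]
t 17.4 pos [ 0.5127 -0.3276  0.1124] phi 92.83 F [-0.6  0.6 -1.3] w 0.179
shift [-0.0037  0.0056 -0.008 ] turn [-0.0016 -0.0013  0.0002]
```

View pics/side5.png

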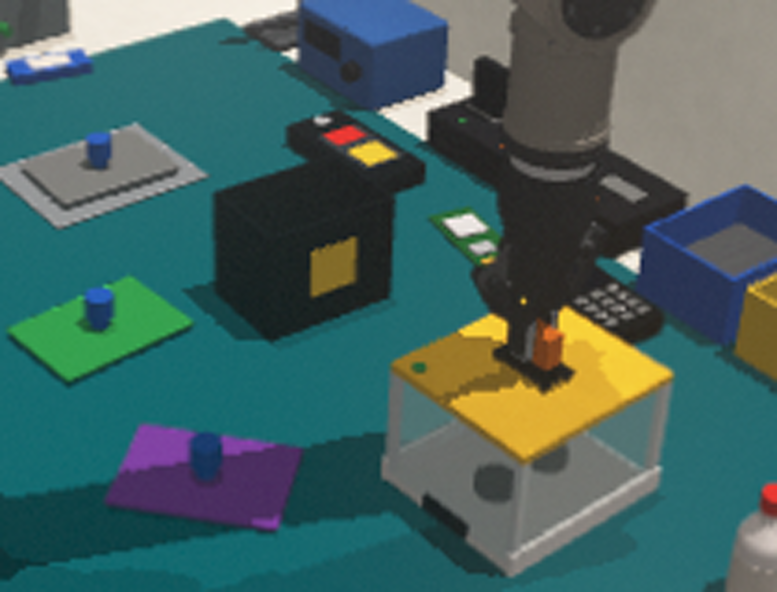

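The pack is down through the collar, with its orange top at about (384,226) and only a 1.3 N load. The lid is still flat on the pad. Handing in.

```bash
python3 -c "
from station import bot
print(bot.hand_in())"
```

```text
the job is handed in; nothing more can be done
None
```

I put the lid flat and right way up on the grey pad, and the pack is held upright in the slot. I handed the job in at about 17.4 s; no verdict is reported.

**Last checks:**
- **Lid:** it looks flat and released, and is centred on the pad.
- **Pack:** it is still gripped at 15 mm opening with only its own weight on the wrist. The foot works out about 58 mm below the guard's upper face, give or take 4 mm. I couldn't see the foot itself because the guard hides it. The pack's top was found within about 1–2 px of where it should be.
- **Other things on the bench:** nothing was touched, and none looked moved in the pictures.

**What failed or disagreed:**
- **First grip on the knob:** it closed empty on top of the knob, with about 10 N. The pictures showed the fingertips about 22 mm farther back than the reported TCP implies, so I allowed for that in every later step.
- **Foot detection:** the network was about 4 px off my calculation above the slot. At the end it reported the foot on the tub, which I ignored.
- **Slot position:** the two cameras differed by about 2 mm, which the lead-in covered. The pack went in without any contact force.

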